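# Cull the broken packing rings from the batch on the sorting tray

## Task

The batch of stoneware column-packing rings on the sorting tray holds two broken ones: one snapped off short, and one with a piece of its side missing. Slide those two along the deck and over its far edge into the reject trough; don't pick them up, because cracked ceramic crumbles in the grip. Leave the four sound rings, the glass weighing bottle and the forceps where they are on the deck, with the rings and the bottle standing.

Things in the scene. Friction and masses are not known exactly. Their poses are not given: they have to be found in the camera images.
- tray: Folded stainless sorting tray, fixed to the bench, 276 (x) by 556 mm (y). Origin: centre of its underside, on the bench; x points away from the robot, y along its width. Flat deck 40 mm above the bench, from x = -135 to +45, y = -275 to +275 mm. Rims 10 mm above the deck, 3 mm thick, on the near side (x = -135) and both ends; the far edge (x = +45) has no rim and drops into the trough.
- deck_edge (a point): Middle of the deck's far edge, at deck height. Axes as the tray's. On the deck six rings and the weighing bottle stand in one loose row along y, in random order, centres at least 60 mm apart in y and 40 to 105 mm short of this edge. Nothing stands between any of them and the trough, or between them and the near rim.
- trough (a point): Centre of the floor of the reject trough, lined with thin dark rubber (tray x = +90, z = 6 mm). The trough runs the whole width of the tray beyond the deck's far edge: 90 mm wide inside (tray x = +45 to +135 mm), floor 34 mm below the deck, far wall as high as the deck. Axes as the tray's.
- short_ring_mid (a point): Broken ring, to be culled: same 38 mm diameter, 28 mm bore and colour as the sound ones but snapped off at about half its length; stands on its sound end, rough upper rim 15 to 25 mm above the deck; 18 to 35 g. This point is on its axis, 10 mm above its foot; z is its axis. Slides when pushed low (friction coefficient about 0.6).
- gapped_ring_mid (a point): Broken ring, to be culled: as wide (38 mm) and tall (38 mm, 34 mm beside the break) as the sound ones, but about 104 degrees of its wall is missing over the full height: from above a C. 22 to 45 g. This point is on the axis of the round part, 19 mm above its foot; the gap is on the point's -x side, any way round. Slides when pushed low.
- ring_a_mid (a point): A sound stoneware packing ring: a plain tube 38 mm outside diameter, 28 mm bore (wall 5 mm), 38 mm tall, about 45 g, buff, standing on end on the tray's deck. This point is on its axis, half-way up (19 mm above the deck); its z axis is the ring's axis.
- ring_b_mid (a point): A sound stoneware packing ring: a plain tube 38 mm outside diameter, 28 mm bore (wall 5 mm), 38 mm tall, about 45 g, buff, standing on end on the tray's deck. This point is on its axis, half-way up (19 mm above the deck); its z axis is the ring's axis.
- ring_c_mid (a point): A sound stoneware packing ring: a plain tube 38 mm outside diameter, 28 mm bore (wall 5 mm), 38 mm tall, about 45 g, buff, standing on end on the tray's deck. This point is on its axis, half-way up (19 mm above the deck); its z axis is the ring's axis.
- ring_d_mid (a point): A sound stoneware packing ring: a plain tube 38 mm outside diameter, 28 mm bore (wall 5 mm), 38 mm tall, about 45 g, buff, standing on end on the tray's deck. This point is on its axis, half-way up (19 mm above the deck); its z axis is the ring's axis.
- weighing_bottle_mid (a point): Glass weighing bottle with a knobbed lid, 35 mm across the lid, 49 mm tall, 40 g, standing in the row among the rings. This point is on its axis, 22 mm above the deck.
- forceps: Steel forceps, 136 mm long, 15 mm wide, 9 mm high, lying on the deck along the tray's x at its +y end. Origin: under its middle, at deck height.
Mind the look-alikes: they are no part of the job. What is shaped like the part that bears gapped_ring_mid but black is not meant.

How it is judged:
By the outcome, as a careful person would: the job done as asked, in the order asked, and still so for the second after the job is handed in, with the robot touching nothing.
It also fails if it takes over 40 s, if anything falls off the work surface, if the arm or the gripper's body presses on something with over 40 N, if the wrist force passes 120 N, or if a joint passes its speed limit or range.

## Robot

A 7-joint arm with a two-finger parallel gripper is mounted at the origin on the work surface. World frame = base frame: x ahead of the robot, y to its left, z up, the work surface at z = 0. Lengths are in m, angles in rad, forces in N, time in s.
With the tool pointing down it reaches from about 0.425 to 0.925 m from the base axis. Payload 6.8 kg.
Tool frame: the origin (TCP) lies on the front face of the gripper's body, between the roots of the fingers; the fingertips stand 73 mm ahead of it and the grasp point (between the pads) lies 54 mm ahead of it; z points along the fingers, y is the line along which they close (so a half turn about z gives the same grasp; the last joint's range is limited). The gripper opens to 85 mm and grips with 20 to 120 N. Pads are 22 mm wide; open, the fingers measure 114 mm over their backs; the gripper's body (76 mm by 85 mm) begins 54 mm behind the grasp point. The pads swing forward as they close: fully open they stand 13 mm farther back than shut.
Start: joints at [-1.416, 0.477, 0.022, 1.555, -0.011, 1.109, -0.083], TCP at [0.175, 0.652, 0.304] pointing down, gripper open.
Joint ranges: [-2.96, 2.96], [-0.34, 2.1], [-1.41, 1.46], [0.24, 2.44], [-1.37, 4.51], [0.17, 1.92], [-2.96, 2.96]. Speed limits (rad/s): [2.39, 2.39, 3.14, 3.14, 3.14, 3.14, 3.14].

## Interface

Orientations are given as a unit quaternion [w, x, y, z].
In Python, from station import bot, optics gives the robot as it stands.
- The arm moves only by the tool drive_tool, never from a script. Its argument "deltas" is a list of rows, each an object with "gripper": the closure in counts, from 0 (fully open) to 255 (shut); "offset": the shift along the tool's x, y, z in units of 1000 mm (1.0 is 1000 mm), a list of three; "angular": the turn, a rotation vector about the tool's x, y, z in units of 45 degrees (1.0 is 45 degrees), a list of three. In form: [{"gripper": gripper, "offset": [dx, dy, dz], "angular": [rx, ry, rz]}, ...]. A call has 1 to 5 rows; each row is the pose to reach, as a shift and turn from the pose commanded when the call began, along the tool's axes at that moment; what a row does not reach only later rows make up. A row lasts 1/10 s, in which the tool goes at most 50 mm and 8.59 degrees, less where a joint would pass 70% of its speed; a pose out of reach is approached as far as the arm can. A call with a number of a shift or a turn outside -1 to 1 is refused whole. A call with a gripper value outside its range is refused whole. The fingers move at their own pace and stop on an object; "grip_force" is the grip in N (left out, the last holds). Time passes only in rows, so rows that repeat a pose let the fingers close. It gives the time, the measured TCP pose, the force, the opening and the grip force at its end, in the units of the state.
- bot.get_obs(): the state, without advancing time (a new reading comes with each control period).
- optics.read_camera(name): name is "side" or "top"; returns the picture (420x560x3 uint8, blue, green, red); there is no depth.
- optics.camera_model(name): a dict with "fx", "fy", "cx", "cy" (pixels), "dist" ([k1, k2, p1, p2, k3] as OpenCV has them; the pictures are not rectified), "cam_to_world" (4x4, takes a point from camera to world coordinates). Camera axes: x right, y up, looking along -z (the intrinsics and any distortion apply to the point x, -y, -z); pixel columns grow to the right and rows downward; lengths in m; the calibration is good to about 2 mm. A picture is of the moment at which its call begins. camera_model takes no time and is no camera call.
- bot.hand_in(): hands the job in; it is judged then, once.
The state is a dict: "t": time; "q": joint angles; "joint_vel": joint speeds; "joint_torque": joint torques, N m; "eef_pos": TCP position; "tool_rot": TCP orientation; "contact_force": force on the tool from outside, world axes, zero at the start; "torque": the same for the moment, N m; "gripper_width": opening from 0.0 (shut) to 1.0 (fully open); "grasp_force": force on a finger pad.
Only numpy, scipy, OpenCV 4.12 (cv2) and the standard library are available. Lean on these libraries where they do the work, as an engineer would, in place of code of your own. Each camera call takes 0.05 s, during which the arm holds its last target. There are 200 camera calls.

## Working session

There is one attempt and no reset: what is moved stays moved. The work goes in short steps, Python scripts to look and compute and a tool call to move; the robot and the scene stay as the last step left them, time stands still between calls to the robot, and variables do not carry over. Pictures are saved under pics/ and viewed, at most 10 in all, crops included, and the job is handed in when it is done.

Besides the shell and the picture viewer there is one more tool, called by a JSON object that holds its "method" and its "body", one argument or row to a line. drive_tool: Moves the arm, as the interface text tells. Its arguments: {"type":"object","properties":{"deltas":{"type":"array"},"grip_force":{"type":"number"}},"required":["deltas"]}

```bash
mkdir -p pics; python3 - <<'E'
from station import bot, optics
import cv2,numpy as np
for n in("top","side"):
    cv2.imwrite(f"pics/{n}0.png",optics.read_camera(n)); m=optics.camera_model(n)
    print(n,m["fx"],m["fy"],m["cx"],m["cy"],m["dist"],np.round(m["cam_to_world"],4).tolist())
o=bot.get_obs();print(o["t"],o["eef_pos"],o["tool_rot"],o["contact_force"],o["gripper_width"])
E
```

```text
top 516.6958741069847 516.6958741069847 280.4565837031926 213.22293561156386 [-0.11250611  0.          0.          0.          0.        ] [[-0.0183, 0.9913, -0.1305, 0.3479], [-0.9998, -0.0186, -0.0005, 0.0428], [-0.0029, 0.1304, 0.9915, 1.1463], [0.0, 0.0, 0.0, 1.0]]
side 427.4980550943415 427.4980550943415 276.9692256310083 215.33839613381173 [-0.09594673  0.          0.          0.          0.        ] [[-0.7537, 0.4256, -0.5008, 0.1135], [-0.6569, -0.5124, 0.5532, 0.4378], [-0.0212, 0.7459, 0.6658, 0.5716], [0.0, 0.0, 0.0, 1.0]]
0.1 [0.17523659 0.65142805 0.30303695] [-5.33861318e-05  1.31012425e-01  9.91380389e-01 -8.16303413e-04] [ 0.50772158  0.16824367 -0.22420324] 1.002862207244883
```

View pics/top0.png

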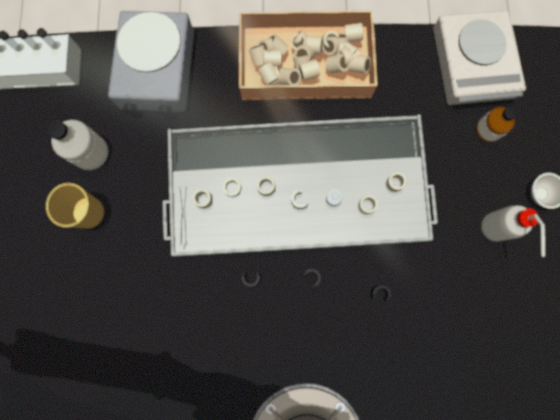

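View pics/side0.png

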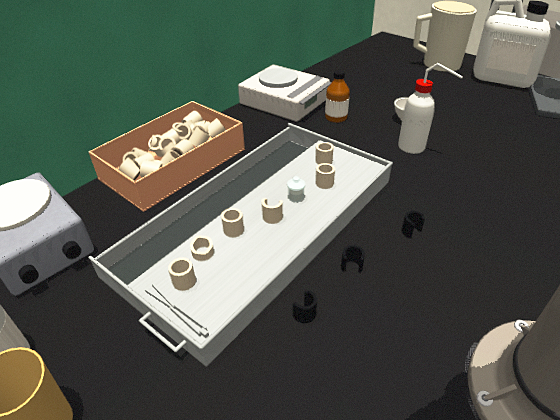

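```bash
cat > h.py <<'E'
import cv2,numpy as np
from station import bot,optics
def ray(n,px,z):
    m=optics.camera_model(n);K=np.array([[m["fx"],0,m["cx"]],[0,m["fy"],m["cy"]],[0,0,1]])
    u=cv2.undistortPoints(np.array(px,float).reshape(-1,1,2),K,np.array(m["dist"]))[:,0]
    T=np.array(m["cam_to_world"]);d=np.c_[u[:,0],-u[:,1],-np.ones(len(u))]@T[:3,:3].T
    return T[:3,3]+d*((z-T[2,3])/d[:,2])[:,None]
E
python3 - <<'E'
from h import *
I=cv2.imread("pics/top0.png");J=cv2.imread("pics/side0.png")
a=cv2.resize(I[165:225,180:420],None,fx=3.3,fy=3.3,interpolation=2)
b=cv2.resize(J[135:300,150:350],(448,370),interpolation=2)
c=np.zeros((a.shape[0]+370,a.shape[1],3),np.uint8);c[:a.shape[0]]=a;c[a.shape[0]:,:448]=b
cv2.imwrite("pics/crop.png",c)
# rings: buff mask in deck region
hsv=cv2.cvtColor(I,cv2.COLOR_BGR2HSV)
m=((hsv[...,1]>35)&(hsv[...,0]>8)&(hsv[...,0]<40)).astype(np.uint8);m[:160]=0;m[225:]=0;m[:,:190]=0;m[:,415:]=0
for k in cv2.findContours(m,0,2)[0]:
    if cv2.contourArea(k)>20:
        p,r=cv2.minEnclosingCircle(k);print(np.round(p,1),round(r,1),ray("top",[p],.07)[0].round(4))
# deck edge (top corners of the deck at far edge) & near rim
print("deck edge",ray("top",[[173,169],[421,157]],.04).round(4),"near rim",ray("top",[[173,254],[431,240]],.05).round(4))
E
```

```text
[397.  180.5] 6.7 [ 0.5552 -0.2062  0.07  ]
deck edge [[ 0.5959  0.2778  0.04  ]
 [ 0.613  -0.2697  0.04  ]] near rim [[ 0.4088  0.274   0.05  ]
 [ 0.4282 -0.2785  0.05  ]]
```

View pics/crop.png

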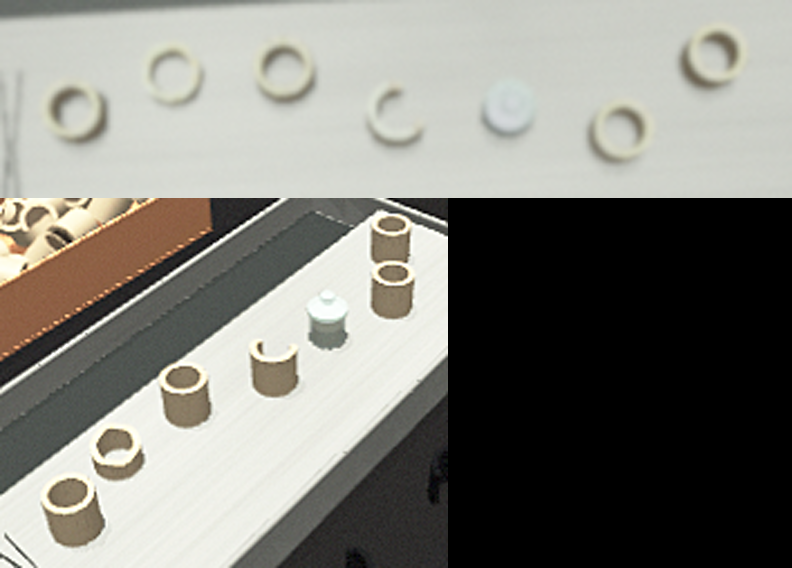

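```bash
python3 - <<'E'
from h import *
from scipy.spatial.transform import Rotation as R
s=ray("top",[[232.1,187.1]],.06)[0];c=ray("top",[[300.3,199.3]],.078)[0]
print("short",s,"C",c,"side check",ray("side",[[202,243]],.06),ray("side",[[272,201]],.078))
print("neighb",ray("top",[[203,198.5],[266.4,186],[334,197.5]],.078).round(3).tolist())
o=bot.get_obs();q=o["tool_rot"];M=R.from_quat([q[1],q[2],q[3],q[0]]).as_matrix();print(M.round(3))
ty=np.array([-.033,1,0]);tx=np.array([1,.033,0])
for n,p in(("s",s),("c",c)):
    st=p-tx*.048; st[2]=.2
    print(n,st.round(4),"tool offset",(M.T@(st-o["eef_pos"])).round(4))
E
```

```text
short [0.54911141 0.14570407 0.06      ] C [0.51709174 0.00128778 0.078     ] side check [[0.54976396 0.146632   0.06      ]] [[0.51722694 0.00411182 0.078     ]]
neighb [[0.523, 0.205, 0.078], [0.547, 0.072, 0.078], [0.52, -0.069, 0.078]]
[[-0.966  0.26  -0.   ]
 [ 0.26   0.966 -0.002]
 [-0.    -0.002 -1.   ]]
s [0.5011 0.1441 0.2   ] tool offset [-0.4465 -0.4051  0.1037]
c [ 4.691e-01 -3.000e-04  2.000e-01] tool offset [-0.4531 -0.5528  0.104 ]
```

{"method": "drive_tool", "body": {
  "deltas": [
    {"gripper": 213,"offset": [-0.037,-0.0335,0],"angular": [0,0,-0.126]},
    {"gripper": 213,"offset": [-0.073,-0.067,0],"angular": [0,0,-0.252]},
    {"gripper": 213,"offset": [-0.11,-0.1,0],"angular": [0,0,-0.378]},
    {"gripper": 213,"offset": [-0.147,-0.134,0],"angular": [0,0,-0.378]},
    {"gripper": 213,"offset": [-0.184,-0.167,0],"angular": [0,0,-0.378]}
  ]
}}

```text
t: 0.6
eef_pos: [0.3104, 0.4407, 0.3036]
tool_rot: [-0.0, -0.017, 1.0, -0.0]
contact_force: [1.5, 0.7, -0.9]
gripper_width: 0.174
grasp_force: 0.0
```

{"method": "drive_tool", "body": {
  "deltas": [
    {"gripper": 213,"offset": [-0.023,-0.038,0],"angular": [0,0,0]},
    {"gripper": 213,"offset": [-0.046,-0.076,0],"angular": [0,0,0]},
    {"gripper": 213,"offset": [-0.069,-0.114,0],"angular": [0,0,0]},
    {"gripper": 213,"offset": [-0.092,-0.152,0],"angular": [0,0,0]},
    {"gripper": 213,"offset": [-0.115,-0.19,0],"angular": [0,0,0]}
  ]
}}

```text
t: 1.1
eef_pos: [0.4316, 0.255, 0.3038]
tool_rot: [-0.0, -0.017, 1.0, -0.0]
contact_force: [0.5, 0.8, 0.2]
gripper_width: 0.168
grasp_force: 0.0
```

{"method": "drive_tool", "body": {
  "deltas": [
    {"gripper": 213,"offset": [-0.023,-0.038,0.02],"angular": [0,0,0]},
    {"gripper": 213,"offset": [-0.046,-0.076,0.04],"angular": [0,0,0]},
    {"gripper": 213,"offset": [-0.067,-0.1145,0.06],"angular": [0,0,0]},
    {"gripper": 213,"offset": [-0.067,-0.1145,0.1],"angular": [0,0,0]},
    {"gripper": 213,"offset": [-0.067,-0.1145,0.1],"angular": [0,0,0]}
  ]
}}

```text
t: 1.6
eef_pos: [0.4994, 0.1424, 0.1998]
tool_rot: [-0.004, -0.016, 1.0, -0.002]
contact_force: [-1.3, 0.3, -0.5]
gripper_width: 0.164
grasp_force: 0.0
```

{"method": "drive_tool", "body": {
  "deltas": [
    {"gripper": 213,"offset": [0.004,0.002,0.02],"angular": [0,0,0]},
    {"gripper": 213,"offset": [0.004,0.002,0.045],"angular": [0,0,0]},
    {"gripper": 213,"offset": [0.004,0.002,0.065],"angular": [0,0,0]},
    {"gripper": 213,"offset": [0.004,0.002,0.078],"angular": [0,0,0]},
    {"gripper": 213,"offset": [0.004,0.002,0.08],"angular": [0,0,0]}
  ]
}}

```text
t: 2.1
eef_pos: [0.4971, 0.1474, 0.1235]
tool_rot: [-0.001, -0.018, 1.0, -0.0]
contact_force: [0.5, 0.4, -0.1]
gripper_width: 0.165
grasp_force: 0.0
```

```bash
python3 - <<'E'
from h import *
a=optics.read_camera("side")[150:330,100:340];cv2.imwrite("pics/s1.png",cv2.resize(a,None,fx=3,fy=3,interpolation=2));print(bot.get_obs()["eef_pos"])
E
```

```text
[0.49757216 0.14726006 0.12394312]
```

View pics/s1.png

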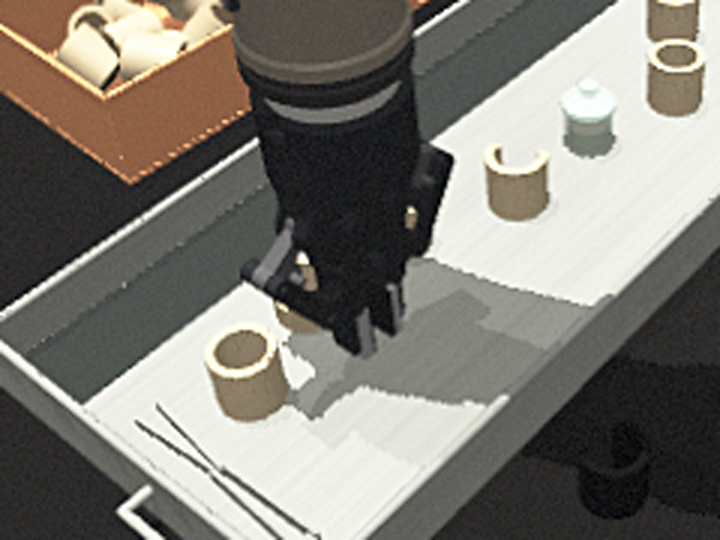

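```bash
python3 - <<'E'
from h import *
for px in([181,241],[182,244],[190,252],[221,268],[206,262],[251,203]):
    a=ray("side",[px],0.2)[0];b=ray("side",[px],0.)[0]
    for X in(.487,.4975,.508):
        t=(X-a[0])/(b[0]-a[0]);print(px,X,(a+t*(b-a)).round(3))
E
```

```text
[181, 241] 0.487 [0.487 0.221 0.163]
[181, 241] 0.4975 [0.498 0.215 0.151]
[181, 241] 0.508 [0.508 0.209 0.14 ]
[182, 244] 0.487 [0.487 0.221 0.157]
[182, 244] 0.4975 [0.498 0.215 0.145]
[182, 244] 0.508 [0.508 0.209 0.133]
[190, 252] 0.487 [0.487 0.211 0.133]
[190, 252] 0.4975 [0.498 0.205 0.121]
[190, 252] 0.508 [0.508 0.199 0.109]
[221, 268] 0.487 [0.487 0.162 0.056]
[221, 268] 0.4975 [0.498 0.155 0.042]
[221, 268] 0.508 [0.508 0.147 0.027]
[206, 262] 0.487 [0.487 0.188 0.092]
[206, 262] 0.4975 [0.498 0.181 0.079]
[206, 262] 0.508 [0.508 0.174 0.065]
[251, 203] 0.487 [0.487 0.085 0.142]
[251, 203] 0.4975 [0.498 0.075 0.13 ]
[251, 203] 0.508 [0.508 0.065 0.118]
```

{"method": "drive_tool", "body": {
  "deltas": [
    {"gripper": 213,"offset": [0,-0.004,0.003],"angular": [0,0,0]},
    {"gripper": 213,"offset": [-0.01,-0.004,0.003],"angular": [0,0,0]},
    {"gripper": 213,"offset": [-0.02,-0.004,0.003],"angular": [0,0,0]},
    {"gripper": 213,"offset": [-0.028,-0.004,0.003],"angular": [0,0,0]},
    {"gripper": 213,"offset": [-0.036,-0.004,0.003],"angular": [0,0,0]}
  ]
}}

```text
t: 2.65
eef_pos: [0.5352, 0.1438, 0.1212]
tool_rot: [0.0, -0.017, 1.0, 0.0]
contact_force: [-0.2, -0.4, 1.3]
gripper_width: 0.163
grasp_force: 0.2
```

{"method": "drive_tool", "body": {
  "deltas": [
    {"gripper": 213,"offset": [-0.008,0,0],"angular": [0,0,0]},
    {"gripper": 213,"offset": [-0.016,0,0],"angular": [0,0,0]},
    {"gripper": 213,"offset": [-0.024,0,0],"angular": [0,0,0]},
    {"gripper": 213,"offset": [-0.032,0,0],"angular": [0,0,0]},
    {"gripper": 213,"offset": [-0.032,0,0],"angular": [0,0,0]}
  ]
}}

```text
t: 3.15
eef_pos: [0.5672, 0.1449, 0.121]
tool_rot: [0.001, -0.017, 1.0, 0.0]
contact_force: [0.5, 0.4, 0.3]
gripper_width: 0.165
grasp_force: 0.0
```

```bash
python3 - <<'E'
from h import *
a=optics.read_camera("side")[150:330,100:340];b=optics.read_camera("top")[150:240,180:420]
cv2.imwrite("pics/s2.png",cv2.resize(np.vstack([a,b]),None,fx=2.2,fy=2.2,interpolation=2));print(bot.get_obs()["eef_pos"])
E
```

```text
[0.56595077 0.14473469 0.12075553]
```

View pics/s2.png

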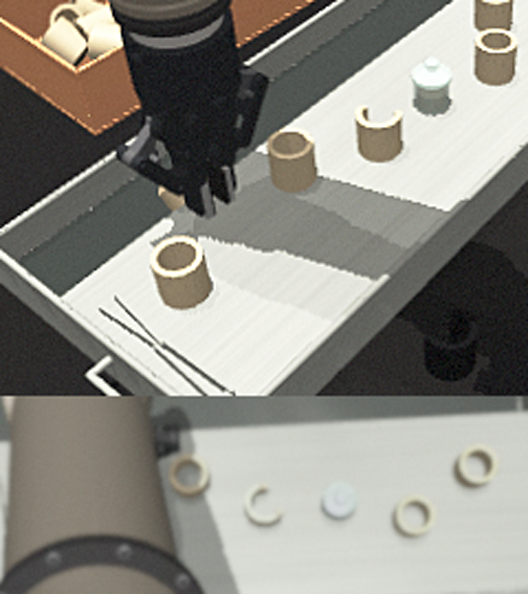

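The short ring is being pushed ahead of the fingers near the edge, around (172,195) in the crop. The neighbours haven't moved.

{"method": "drive_tool", "body": {
  "deltas": [
    {"gripper": 213,"offset": [-0.01,0,0],"angular": [0,0,0]},
    {"gripper": 213,"offset": [-0.02,0,0],"angular": [0,0,0]},
    {"gripper": 213,"offset": [-0.03,0,0],"angular": [0,0,0]},
    {"gripper": 213,"offset": [-0.04,0,0],"angular": [0,0,0]},
    {"gripper": 213,"offset": [-0.046,0,0],"angular": [0,0,0]}
  ]
}}

```text
t: 3.75
eef_pos: [0.6133, 0.1463, 0.1209]
tool_rot: [0.0, -0.017, 1.0, 0.0]
contact_force: [0.4, -1.2, -0.1]
gripper_width: 0.165
grasp_force: 0.0
```

{"method": "drive_tool", "body": {
  "deltas": [
    {"gripper": 213,"offset": [0,0,-0.02],"angular": [0,0,0]},
    {"gripper": 213,"offset": [0,0,-0.05],"angular": [0,0,0]},
    {"gripper": 213,"offset": [0,0,-0.1],"angular": [0,0,0]},
    {"gripper": 213,"offset": [0.03,-0.035,-0.1],"angular": [0,0,0]},
    {"gripper": 213,"offset": [0.06,-0.07,-0.1],"angular": [0,0,0]}
  ]
}}

```text
t: 4.25
eef_pos: [0.5552, 0.0747, 0.2226]
tool_rot: [0.002, -0.018, 1.0, 0.001]
contact_force: [-0.3, -0.7, -0.9]
gripper_width: 0.169
grasp_force: 0.0
```

{"method": "drive_tool", "body": {
  "deltas": [
    {"gripper": 213,"offset": [0.035,-0.028,0],"angular": [0,0,0]},
    {"gripper": 213,"offset": [0.07,-0.056,0],"angular": [0,0,0]},
    {"gripper": 213,"offset": [0.09,-0.0715,0],"angular": [0,0,0]},
    {"gripper": 213,"offset": [0.09,-0.0715,0.02],"angular": [0,0,0]},
    {"gripper": 213,"offset": [0.09,-0.0715,0.03],"angular": [0,0,0]}
  ]
}}

```text
t: 4.75
eef_pos: [0.4663, -0.0007, 0.1904]
tool_rot: [-0.0, -0.016, 1.0, 0.0]
contact_force: [-0.1, -0.1, 0.2]
gripper_width: 0.16
grasp_force: 0.0
```

```bash
python3 - <<'E'
from h import *
a=optics.read_camera("side")[110:330,100:390];b=optics.read_camera("top")[120:240,160:450]
cv2.imwrite("pics/s3.png",cv2.resize(np.vstack([a,b]),None,fx=1.75,fy=1.75,interpolation=2));print(bot.get_obs()["eef_pos"])
E
```

```text
[4.66518075e-01 1.11784372e-04 1.89876043e-01]
```

View pics/s3.png

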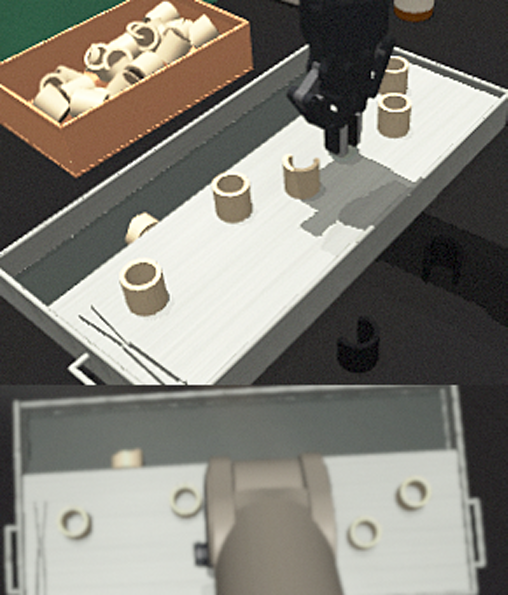

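The short ring is in the trough, at (140,228) in the side crop and (127,458) in the top crop. The fingers are behind the C ring, at (302,175).

{"method": "drive_tool", "body": {
  "deltas": [
    {"gripper": 213,"offset": [0,-0.001,0.03],"angular": [0,0,0]},
    {"gripper": 213,"offset": [0,-0.001,0.055],"angular": [0,0,0]},
    {"gripper": 213,"offset": [0,-0.001,0.069],"angular": [0,0,0]},
    {"gripper": 213,"offset": [0,-0.001,0.069],"angular": [0,0,0]},
    {"gripper": 213,"offset": [-0.008,-0.001,0.069],"angular": [0,0,0]}
  ]
}}

```text
t: 5.35
eef_pos: [0.4749, -0.0006, 0.1221]
tool_rot: [-0.001, -0.017, 1.0, 0.0]
contact_force: [0.2, -0.4, -0.6]
gripper_width: 0.164
grasp_force: 0.0
```

{"method": "drive_tool", "body": {
  "deltas": [
    {"gripper": 213,"offset": [-0.008,0.001,0],"angular": [0,0,0]},
    {"gripper": 213,"offset": [-0.016,0.002,0],"angular": [0,0,0]},
    {"gripper": 213,"offset": [-0.024,0.002,0],"angular": [0,0,0]},
    {"gripper": 213,"offset": [-0.032,0.002,0],"angular": [0,0,0]},
    {"gripper": 213,"offset": [-0.04,0.002,0],"angular": [0,0,0]}
  ]
}}

```text
t: 5.85
eef_pos: [0.5156, 0.0026, 0.1221]
tool_rot: [0.0, -0.017, 1.0, 0.0]
contact_force: [0.0, -0.7, 0.6]
gripper_width: 0.165
grasp_force: 0.1
```

```bash
python3 - <<'E'
from h import *
a=optics.read_camera("side")[110:290,160:400]
cv2.imwrite("pics/s4.png",cv2.resize(a,None,fx=3,fy=3,interpolation=2));print(bot.get_obs()["eef_pos"])
E
```

```text
[0.51700996 0.00265517 0.12222363]
```

View pics/s4.png

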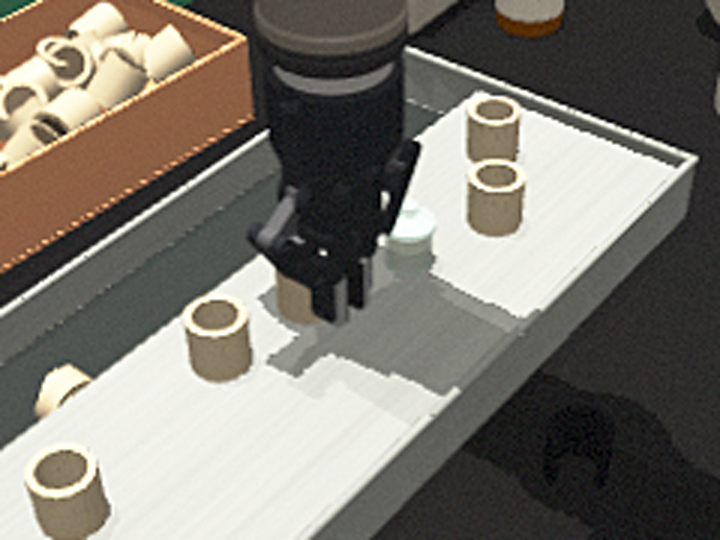

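The C ring, at about (298,290), is upright and moving ahead of the fingers. The bottle, at (410,230), is undisturbed and clear.

{"method": "drive_tool", "body": {
  "deltas": [
    {"gripper": 213,"offset": [-0.008,0,0],"angular": [0,0,0]},
    {"gripper": 213,"offset": [-0.016,0,0],"angular": [0,0,0]},
    {"gripper": 213,"offset": [-0.024,0,0],"angular": [0,0,0]},
    {"gripper": 213,"offset": [-0.032,0,0],"angular": [0,0,0]},
    {"gripper": 213,"offset": [-0.04,0,0],"angular": [0,0,0]}
  ]
}}

```text
t: 6.4
eef_pos: [0.5554, 0.0039, 0.1219]
tool_rot: [-0.0, -0.017, 1.0, -0.0]
contact_force: [-0.3, 0.1, 0.2]
gripper_width: 0.163
grasp_force: 0.1
```

{"method": "drive_tool", "body": {
  "deltas": [
    {"gripper": 213,"offset": [-0.008,0,0],"angular": [0,0,0]},
    {"gripper": 213,"offset": [-0.016,0,0],"angular": [0,0,0]},
    {"gripper": 213,"offset": [-0.024,0,0],"angular": [0,0,0]},
    {"gripper": 213,"offset": [-0.032,0,0],"angular": [0,0,0]},
    {"gripper": 213,"offset": [-0.04,0,0],"angular": [0,0,0]}
  ]
}}

```text
t: 6.9
eef_pos: [0.5954, 0.0053, 0.1219]
tool_rot: [0.0, -0.017, 1.0, 0.0]
contact_force: [-0.3, 0.1, 0.6]
gripper_width: 0.163
grasp_force: 0.0
```

{"method": "drive_tool", "body": {
  "deltas": [
    {"gripper": 213,"offset": [-0.01,0,0],"angular": [0,0,0]},
    {"gripper": 213,"offset": [-0.02,0,0],"angular": [0,0,0]},
    {"gripper": 213,"offset": [-0.024,0,0],"angular": [0,0,0]},
    {"gripper": 213,"offset": [-0.024,0,-0.02],"angular": [0,0,0]},
    {"gripper": 213,"offset": [-0.024,0,-0.06],"angular": [0,0,0]}
  ]
}}

```text
t: 7.4
eef_pos: [0.6169, 0.0061, 0.1795]
tool_rot: [-0.003, -0.017, 1.0, -0.0]
contact_force: [0.4, -0.2, -0.3]
gripper_width: 0.167
grasp_force: 0.0
```

{"method": "drive_tool", "body": {
  "deltas": [
    {"gripper": 213,"offset": [0,0,-0.05],"angular": [0,0,0]},
    {"gripper": 213,"offset": [0,0,-0.1],"angular": [0,0,0]},
    {"gripper": 213,"offset": [0.01,-0.045,-0.12],"angular": [0,0,0]},
    {"gripper": 213,"offset": [0.02,-0.09,-0.12],"angular": [0,0,0]},
    {"gripper": 213,"offset": [0.03,-0.135,-0.12],"angular": [0,0,0]}
  ]
}}

```text
t: 7.9
eef_pos: [0.5933, -0.1312, 0.3033]
tool_rot: [0.001, -0.018, 1.0, -0.0]
contact_force: [0.8, 0.5, -0.2]
gripper_width: 0.166
grasp_force: 0.0
```

```bash
python3 - <<'E'
from h import *
a=optics.read_camera("side")[110:330,100:390];b=optics.read_camera("top")[120:240,160:450]
cv2.imwrite("pics/s5.png",cv2.resize(np.vstack([a,b]),None,fx=1.75,fy=1.75,interpolation=2));print(bot.get_obs()["eef_pos"])
E
```

```text
[ 0.59098573 -0.13867512  0.30274281]
```

View pics/s5.png

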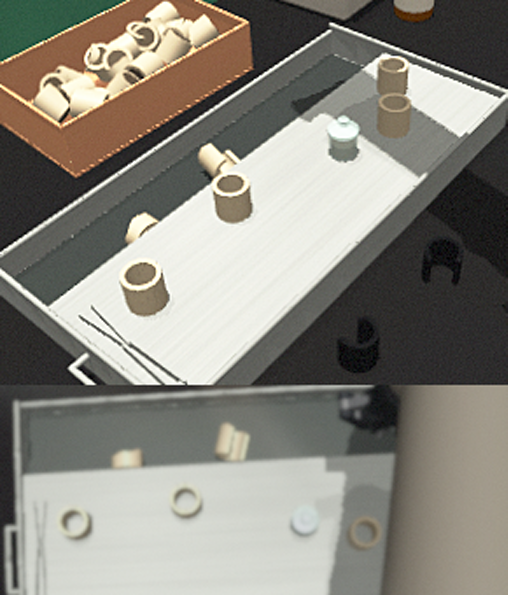

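```bash
python3 - <<'E'
from h import *
a=optics.read_camera("side")[215:275,150:230];b=optics.read_camera("top")[140:200,200:280]
cv2.imwrite("pics/s6.png",np.hstack([cv2.resize(x,(400,300),interpolation=2) for x in(a,b)]))
print(ray("top",[[232,153],[232,167],[225,160],[241,160]],.035).round(3),ray("top",[[215,167.3]],.04).round(3))
E
```

```text
[[0.63  0.148 0.035]
 [0.599 0.148 0.035]
 [0.615 0.163 0.035]
 [0.614 0.128 0.035]] [[0.598 0.185 0.04 ]]
```

View pics/s6.png

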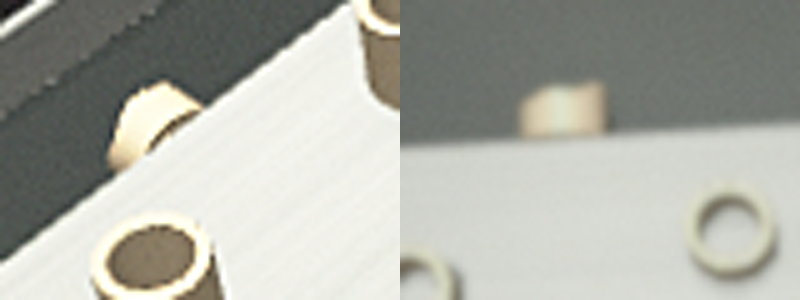

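The short ring lies on its side on the trough floor, fully past the edge. The C ring is also in the trough, and everything else on the deck is standing as before.

```bash
python3 -c "
from station import bot
print(bot.hand_in())"
```

```text
the job is handed in; nothing more can be done
None
```

I slid the short ring and the gapped ring over the far edge into the reject trough and handed the job in after about 8 s of the 40 s allowed. In the last pictures I saw no change in the sound rings, bottle and forceps; the arm hid the right-most ring from above, but the side view shows it standing.

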